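Push the returned carton off the stock shelf into the red tote

ROBOT

A 6-joint arm with a two-finger parallel gripper is mounted at the origin on the work surface. World frame = base frame: x ahead of the robot, y to its left, z up, the work surface at z = 0. Lengths are in m, angles in degrees, forces in N, time in s.
With the tool pointing down it reaches from about 0.4 to 0.825 m from the base axis. Payload 7 kg.
Tool frame: the origin (TCP) lies on the centre line of the jaws, within the pads' length; the fingertips stand 19 mm ahead of it and the grasp point (between the pads) is the TCP; z points along the fingers, y is the line along which they close (so a half turn about z gives the same grasp; the last joint's range is limited). The gripper opens to 88 mm and grips with 3 to 60 N. Pads are 19 mm wide; open, the fingers measure 130 mm over their backs; the gripper's body (78 mm by 193 mm) begins 47 mm behind the grasp point.
Start: joints at [-57.061, 20.546, 0.682, 0, -70.136, -16.507], TCP at [0.191, -0.647, 0.246] pointing down, gripper open.
Joint ranges: [-176.03, 176.03], [-82.01, 121.73], [-58.28, 71.71], [-173.87, 95.51], [-174.79, -0.11], [-173.66, 173.66]. Speed limits (degrees/s): [136.94, 136.94, 172.46, 180, 180, 180].

INTERFACE

Orientations are given as [roll, pitch, yaw] about the fixed x, y, z axes, in that order (R = Rz(yaw) Ry(pitch) Rx(roll)).
In Python, from plant import get_state, capture, close_job gives the robot as it stands.
- The arm moves only by the tool apply_moves, never from a script. Its argument "targets" is a list of rows, each a list of 7 numbers: the opening, from 0 (shut) to 1 (fully open), then the shift along the tool's x, y, z normalised to -1 to 1, where 1 is 1000 mm, then the turn, a rotation vector about the tool's x, y, z normalised to -1 to 1, where 1 is 90 degrees. In form: [[claw, tx, ty, tz, ax, ay, az], ...]. A call has 1 to 20 rows; each row shifts and turns the commanded pose from where the row before left it, along the tool's axes as they then stand; what a row does not reach is not made up. A row lasts 1/12 s, in which the tool goes at most 41.7 mm and 7.16 degrees, less where a joint would pass 70% of its speed; a pose out of reach is approached as far as the arm can. A call with a number of a shift or a turn outside -1 to 1 is refused whole. A call with a gripper value outside its range is refused whole. The fingers move at their own pace and stop on an object; "newtons" is the grip in N (left out, the last holds). Time passes only in rows, so rows that do not move let the fingers close. It gives the time, the measured TCP pose, the force, the opening and the grip force at its end, in the units of the state.
- get_state(): the state, without advancing time (a new reading comes with each control period).
- capture(name): name is "scene" or "top"; returns a dict with "frame" (384x512x3 uint8, red, green, blue), "range_z" (384x512 float32, m along the optical axis (not along the pixel's ray), 0 where there is no reading), "camera_matrix" (3x3 intrinsics, pixels), "T" (4x4, takes a point from camera to world coordinates). Camera axes: x right, y down, z forward; pixel columns grow to the right and rows downward; lengths in m; the calibration is good to about 2 mm. A picture is of the moment at which its call begins.
- close_job(): hands the job in; it is judged then, once.
The state is a dict: "time_s": time; "joints": joint angles; "qd": joint speeds; "joint_torque": joint torques, N m; "tcp_pos": TCP position; "eef_rot": TCP orientation; "contact_force": force on the tool from outside, world axes, zero at the start; "moment": the same for the moment, N m; "gripper_width": finger opening in m; "gripper_force": force on a finger pad.
Only numpy, scipy, OpenCV 4.12 (cv2) and the standard library are available. Lean on these libraries where they do the work, as an engineer would, in place of code of your own. Each camera call takes 0.05 s, during which the arm holds its last target. There are 200 camera calls.

TASK

The carton with the red band is a customer return: push it along the low stock shelf and off the shelf's side edge so that it drops into the red tote standing below that edge. Push it, do not lift it off the shelf. Leave the green-banded carton where it is on the shelf, and do not shove the totes or disturb the rod end lying in the grey one.

Things in the scene. Friction and masses are not known exactly. Their poses are not given: they have to be found in the camera images.
- shelf: Fixed low shelf standing on the bench: a tan chipboard board 360 mm along its own x, 340 mm along its own y, 18 mm thick, its top 125 mm above the bench, flat and without rims, on four metal posts set in 50 mm from the y edges. Origin at bench level under the board's centre; z up. Its two side edges lie at y = +170 and y = -170 mm in its frame and carry a green strip; one tote stands below each. The shelf may be turned by up to 0.2 rad.
- carton_red: The carton to push: closed rigid cardboard box, 120 mm (own x) by 96 mm (own y) by 60 mm high, with a red band round its middle across its length, about 0.3 to 0.55 kg, loose on the shelf, within 70 mm of the shelf's middle in y. Either about 95 mm nearer to or 95 mm farther from the robot than the shelf's centre, turned by up to 0.35 rad to the shelf. Origin: centre of its underside.
- carton_red_mid (a point): The centre of the red-banded carton's volume, 30 mm above the centre of its underside.
- carton_green: Same kind of carton, 120 x 96 x 60 mm, with a green band, loose on the shelf in the other of the two places, about 190 mm from the red-banded one along the shelf's x. It stays. Origin: centre of its underside.
- tote_red: Red open plastic tote, 340 mm (own x) by 270 mm (own y), 90 mm high, 5 mm walls and floor, loose on the bench, 1.6 kg, parallel to the shelf on its +y or its -y side; its near wall stands 10 to 16 mm under the shelf's edge so there is no gap. Origin: centre of its underside.
- tote_grey: Grey tote of the same size on the other side of the shelf, holding the rod end. It stays as it is. Origin: centre of its underside.
- rod_end: Loose steel rod end with a red head, about 175 mm long, 75 mm high, lying in the grey tote. It stays. Origin: on its underside, about 75 mm from the head's end.
There are look-alikes about, which are no part of the job. Leave any pink or turquoise look-alike of the carton_red alone.

How it is judged (in metres and radians):
At the end, for the whole second after the job is handed in: The red-banded carton lies at rest inside the red tote (its centre within the walls and below the rim, under 85 mm above the bench); the green-banded carton and the rod end are within 30 mm and both totes within 40 mm of where they began (x of carton_red_mid in the frame of tote_red between -0.165 and 0.165 m and y of carton_red_mid in the frame of tote_red between -0.13 and 0.13 m and height (world z) of carton_red_mid below 0.085 m and linear speed of carton_red below 0.03 m/s and distance of each of carton_green, rod_end from where it was at the start of the episode below 0.03 m and distance of each of tote_red, tote_grey from where it was at the start of the episode below 0.04 m); the robot touches nothing.
It fails at once if the red-banded carton is lifted (its centre rises more than 30 mm above its height when standing on the shelf) (height (world z) of carton_red_mid above 0.185 m).
It fails at once if the green-banded carton is moved by more than 30 mm (distance of carton_green from where it was at the start of the episode above 0.03 m).
It fails at once if a tote is shoved by more than 40 mm (distance of any of tote_red, tote_grey from where it was at the start of the episode above 0.04 m).
It fails at once if the rod end is disturbed by more than 30 mm (distance of rod_end from where it was at the start of the episode above 0.03 m).
It also fails if it takes over 42 s, if anything falls off the work surface, if the arm or the gripper's body presses on something with over 40 N, if the wrist force passes 120 N, or if a joint passes its speed limit or range.

## Working session

There is one attempt and no reset: what is moved stays moved. The work goes in short steps, Python scripts to look and compute and a tool call to move; the robot and the scene stay as the last step left them, time stands still between calls to the robot, and variables do not carry over. Pictures are saved under pics/ and viewed, at most 10 in all, crops included, and the job is handed in when it is done.

Besides the shell and the picture viewer there is one more tool, called after "Emit:" by a JSON object that holds its "fn" and its "kwargs". apply_moves: Moves the arm, as the interface text tells. Scaled input: -1 to 1 covers 1000 mm each way for a shift and 90 degrees each way for a turn. Its arguments: {"type":"object","properties":{"targets":{"type":"array","items":{"type":"array","items":{"type":"number"}}},"newtons":{"type":"number"}},"required":["targets"]}

```bash
mkdir -p pics
cat > h.py <<'E'
import numpy as np, cv2
from plant import *
def snap(n,f):
    c=capture(n); cv2.imwrite('pics/'+f+'.png',c['frame'][:,:,::-1]); np.savez(f+'.npz',**c); return c
def world(c):
    K=c['camera_matrix'];T=c['T'];z=c['range_z'];v,u=np.mgrid[:z.shape[0],:z.shape[1]]
    p=np.stack([(u-K[0,2])/K[0,0]*z,(v-K[1,2])/K[1,1]*z,z],-1)
    return p@T[:3,:3].T+T[:3,3]
E
python3 - <<'E'
from h import *
a=snap('top','top0');b=snap('scene','scene0')
print(get_state())
E
```

```text
{'time_s': 0.1, 'joints': array([-5.70596957e+01,  2.05866878e+01,  6.38466156e-01, -1.76488906e-02,
       -7.01357298e+01, -1.65063451e+01]), 'qd': array([-0.03867553, -0.02832923,  0.1215964 ,  0.02920393, -0.01158205,
       -0.00987043]), 'joint_torque': array([-1.51527587e-03, -5.84163880e+01,  2.93750328e+01,  7.01551124e+00,
        1.01531067e-02, -7.89420778e-05]), 'tcp_pos': array([ 0.19081536, -0.64703582,  0.24471966]), 'eef_rot': array([ 1.79914794e+02, -7.94636885e-03, -1.63572044e+02]), 'contact_force': array([-0.20366489, -0.7381103 , -0.66844976]), 'moment': array([ 0.0146665 , -0.05709729,  0.038218  ]), 'gripper_force': 0.0, 'gripper_width': 0.08757167977581787}
```

View pics/top0.png

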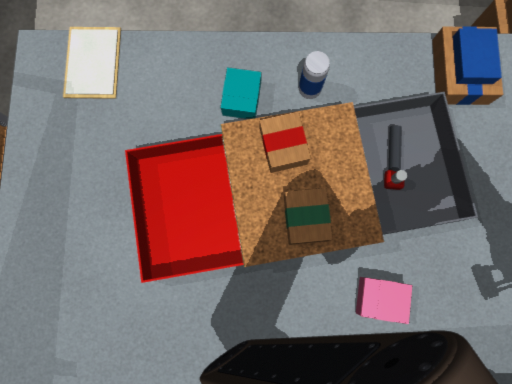

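View pics/scene0.png

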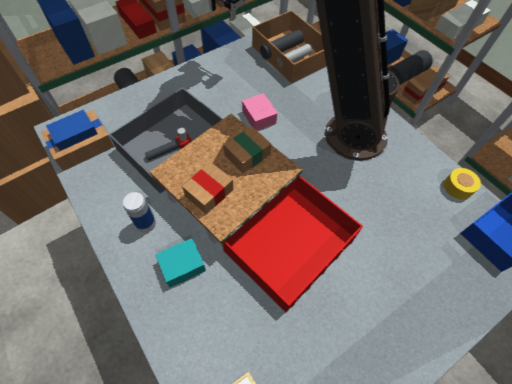

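The top view shows the red-banded carton at about (285,140), on the shelf's far side. The green-banded one is nearer the robot at (308,215). The red tote is on the left (+y) at (185,208), and the grey tote with the rod end is on the right at (415,165). The turquoise (241,92) and pink (385,300) blocks lie on the bench and have no band. The only red-banded carton on the shelf is the one at (285,140), so I'll measure it and confirm with a crop.

Run:
```python
from h import *
c=dict(np.load('top0.npz'));p=world(c);z=p[...,2]
v,u=np.mgrid[:384,:512]
def rect(m,n):
    q=p[m][:,:2].astype(np.float32)*1000
    (cx,cy),(w,h),a=cv2.minAreaRect(q); print(n,m.sum(),'c',round(cx),round(cy),'wh',round(w),round(h),'a',round(a,1),'z',p[m][:,2].mean().round(3)); print(np.round(cv2.boxPoints(((cx,cy),(w,h),a))).tolist())
top=(abs(z-.185)<.008)
rect(top&(abs(u-285)<35)&(abs(v-140)<35),'redc')
rect(top&(abs(u-308)<35)&(abs(v-215)<36),'green')
rect((abs(z-.125)<.006)&(u>215)&(u<390)&(v>95)&(v<275),'shelf')
rect((abs(z-.09)<.006)&(u<245)&(v>125)&(v<290)&(u>115),'redtote')
f=c['frame'][85:275,210:395,::-1]; cv2.imwrite('pics/crop.png',cv2.resize(f,None,fx=3,fy=3,interpolation=cv2.INTER_CUBIC))
```

```text
redc 2026 c 636 -30 wh 121 97 a 13.6 z 0.185
[[566.0, 4.0], [589.0, -91.0], [706.0, -63.0], [683.0, 32.0]]
green 2225 c 456 -83 wh 120 97 a 6.0 z 0.185
[[392.0, -41.0], [402.0, -137.0], [521.0, -125.0], [511.0, -28.0]]
shelf 15262 c 547 -71 wh 361 344 a 10.4 z 0.125
[[339.0, 65.0], [401.0, -273.0], [756.0, -208.0], [694.0, 130.0]]
redtote 815 c 489 223 wh 341 255 a 10.4 z 0.09
[[298.0, 317.0], [344.0, 66.0], [680.0, 128.0], [634.0, 379.0]]
```

View pics/crop.png

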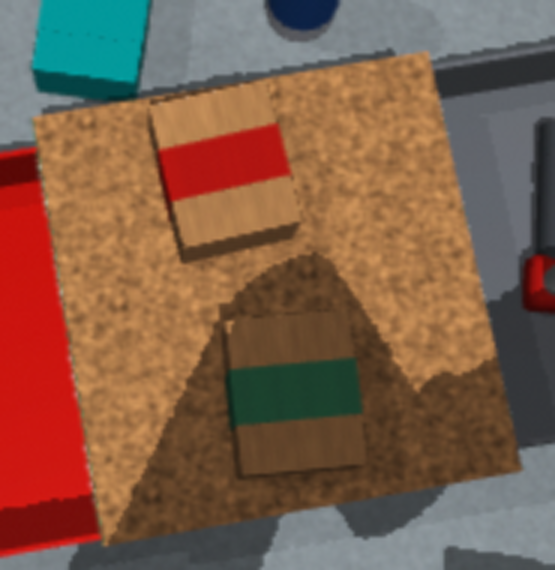

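The crop confirms that the red-banded carton is the far one, with its centre at about (636,-30) mm and its long axis at 13.6°. The green carton is at (456,-83). I'll turn the open fingers to line up with the carton's trailing face (yaw -76.4°).

Emit:
{"fn": "apply_moves", "kwargs": {"targets": [[1,0,0,0,0,0,-0.0646],[1,0,0,0,0,0,-0.0646],[1,0,0,0,0,0,-0.0646],[1,0,0,0,0,0,-0.0646],[1,0,0,0,0,0,-0.0646],[1,0,0,0,0,0,-0.0646],[1,0,0,0,0,0,-0.0646],[1,0,0,0,0,0,-0.0646],[1,0,0,0,0,0,-0.0646],[1,0,0,0,0,0,-0.0646],[1,0,0,0,0,0,-0.0646],[1,0,0,0,0,0,-0.0646],[1,0,0,0,0,0,-0.0646],[1,0,0,0,0,0,-0.0646],[1,0,0,0,0,0,-0.0646]]}}

```text
time_s: 1.35
tcp_pos: [0.1908, -0.6471, 0.245]
eef_rot: [180.0, 0.1, -76.1]
contact_force: [-0.1, 0.7, -0.6]
gripper_width: 0.0873
gripper_force: 0.0
```

Run:
```python
from h import *
p=world(dict(np.load('top0.npz')))
print('bottle',p[55:95,300:330,2].max(),p[60,316],'turq',p[75:110,225:258,2].max())
from scipy.spatial.transform import Rotation as R
s=get_state();M=R.from_euler('xyz',s['eef_rot'],degrees=True).as_matrix()
print(s['tcp_pos'],s['eef_rot'],'to start, tool axes',M.T@(np.array([.656,-.113,.245])-s['tcp_pos']))
```

```text
bottle 1.1080053083466237 [ 0.84888939 -0.11018307  0.16084364] turq 1.1080053083466237
[ 0.19084427 -0.64713569  0.24497895] [ 1.79992432e+02  5.95178280e-02 -7.60721176e+01] to start, tool axes [-4.06468444e-01 -5.80046628e-01  3.24566887e-04]
```

Emit:
{"fn": "apply_moves", "kwargs": {"targets": [[1,-0.0203,-0.029,0,0,0,0],[1,-0.0203,-0.029,0,0,0,0],[1,-0.0203,-0.029,0,0,0,0],[1,-0.0203,-0.029,0,0,0,0],[1,-0.0203,-0.029,0,0,0,0],[1,-0.0203,-0.029,0,0,0,0],[1,-0.0203,-0.029,0,0,0,0],[1,-0.0203,-0.029,0,0,0,0],[1,-0.0203,-0.029,0,0,0,0],[1,-0.0203,-0.029,0,0,0,0],[1,-0.0203,-0.029,0,0,0,0],[1,-0.0203,-0.029,0,0,0,0],[1,-0.0203,-0.029,0,0,0,0],[1,-0.0203,-0.029,0,0,0,0],[1,-0.0203,-0.029,0,0,0,0],[1,-0.0203,-0.029,0,0,0,0],[1,-0.0203,-0.029,0,0,0,0],[1,-0.0203,-0.029,0,0,0,0],[1,-0.0203,-0.029,0,0,0,0],[1,-0.0203,-0.029,0,0,0,0]]}}

```text
time_s: 3.02
tcp_pos: [0.6595, -0.1145, 0.2452]
eef_rot: [180.0, 0.0, -76.4]
contact_force: [0.3, -0.9, 0.4]
gripper_width: 0.088
gripper_force: 0.0
```

Emit:
{"fn": "apply_moves", "kwargs": {"targets": [[1,0,0,0.0104,0,0,0],[1,0,0,0.0104,0,0,0],[1,0,0,0.0104,0,0,0],[1,0,0,0.0104,0,0,0],[1,0,0,0.0104,0,0,0],[1,0,0,0.0104,0,0,0],[1,0,0,0.0104,0,0,0],[1,0,0,0.0104,0,0,0],[1,0,0,0,0,0,0]]}}

```text
time_s: 3.77
tcp_pos: [0.6573, -0.1163, 0.1595]
eef_rot: [179.8, 0.1, -76.4]
contact_force: [-0.3, 0.4, -0.7]
gripper_width: 0.0879
gripper_force: 0.0
```

Run:
```python
from h import *
snap('scene','s1'); print(get_state()['tcp_pos'])
f=cv2.imread('pics/s1.png')[80:300,130:370];cv2.imwrite('pics/s1c.png',cv2.resize(f,None,fx=2.5,fy=2.5))
```

```text
[ 0.65794483 -0.11633675  0.16083892]
```

View pics/s1c.png

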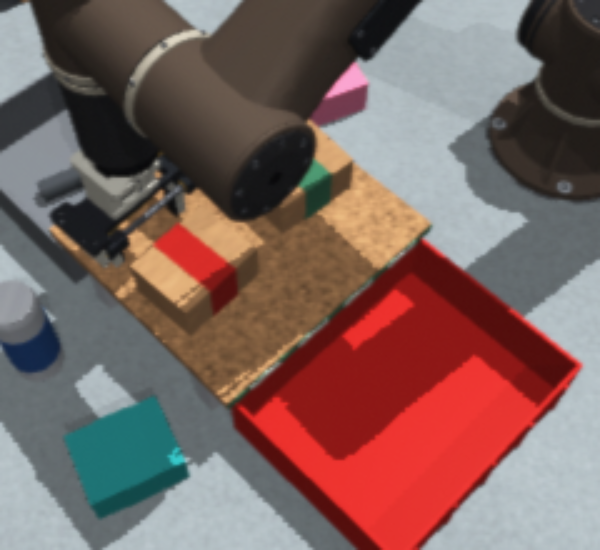

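The fingers stand behind the carton's trailing face (crop about (110,250) and (180,200)) and clear of the green one. I'll push now, drifting slightly inward.

Emit:
{"fn": "apply_moves", "kwargs": {"targets": [[1,-0.007,0,0,0,0,0],[1,-0.007,0,0,0,0,0],[1,-0.007,0,0,0,0,0],[1,-0.005,0,0,0,0,0],[1,-0.005,0.0005,0,0,0,0],[1,-0.007,0.001,0,0,0,0],[1,-0.007,0.001,0,0,0,0],[1,-0.007,0.001,0,0,0,0],[1,-0.007,0.001,0,0,0,0],[1,-0.007,0.001,0,0,0,0],[1,-0.007,0.001,0,0,0,0],[1,-0.007,0.001,0,0,0,0],[1,-0.007,0.001,0,0,0,0],[1,-0.007,0.001,0,0,0,0],[1,-0.007,0.001,0,0,0,0],[1,-0.007,0.001,0,0,0,0],[1,-0.007,0.001,0,0,0,0],[1,-0.007,0.001,0,0,0,0],[1,-0.007,0.001,0,0,0,0],[1,0,0,0,0,0,0]]}}

```text
time_s: 5.48
tcp_pos: [0.6133, 0.0074, 0.1619]
eef_rot: [179.9, 0.1, -76.3]
contact_force: [-0.9, -0.9, -0.9]
gripper_width: 0.0875
gripper_force: 0.0
```

Run:
```python
from h import *
snap('scene','s2');c=snap('top','t2'); s=get_state();print(s['tcp_pos'],s['contact_force'])
f=np.hstack([cv2.imread('pics/s2.png')[80:300,130:370],cv2.imread('pics/t2.png')[80:300,115:395]]);cv2.imwrite('pics/s2c.png',cv2.resize(f,None,fx=1.5,fy=1.5))
```

```text
[0.61342575 0.00671418 0.16162303] [-0.43074828 -0.33224275  0.93687972]
```

View pics/s2c.png

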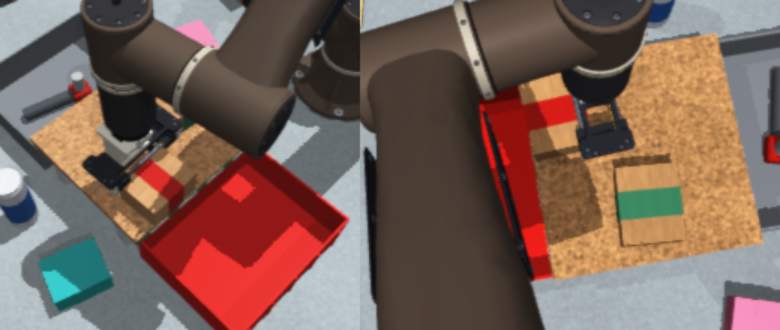

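The carton moved squarely. In the scene half it is at about (160,185), right up to the strip edge, and the green carton hasn't moved. I'll carry on over the edge.

Emit:
{"fn": "apply_moves", "kwargs": {"targets": [[1,-0.008,0.0005,0,0,0,0],[1,-0.008,0.0005,0,0,0,0],[1,-0.008,0.0005,0,0,0,0],[1,-0.008,0.0005,0,0,0,0],[1,-0.008,0,0,0,0,0],[1,-0.008,0,0,0,0,0],[1,-0.008,0,0,0,0,0],[1,-0.008,0,0,0,0,0],[1,-0.008,0,0,0,0,0],[1,-0.008,0,0,0,0,0],[1,-0.008,0,0,0,0,0],[1,-0.008,0,0,0,0,0],[1,0,0,0,0,0,0],[1,0,0,0,0,0,0],[1,0,0,0,0,0,0]]}}

```text
time_s: 6.83
tcp_pos: [0.5896, 0.0987, 0.1623]
eef_rot: [180.0, 0.0, -76.3]
contact_force: [-1.0, -0.7, 0.3]
gripper_width: 0.0874
gripper_force: 0.0
```

Run:
```python
from h import *
snap('scene','s3'); s=get_state();print(s['tcp_pos'],s['contact_force'])
f=cv2.imread('pics/s3.png')[80:320,130:370];cv2.imwrite('pics/s3c.png',cv2.resize(f,None,fx=2,fy=2))
```

```text
[0.58967871 0.09854268 0.16226213] [-0.36153113 -0.00145276 -0.29406312]
```

View pics/s3c.png

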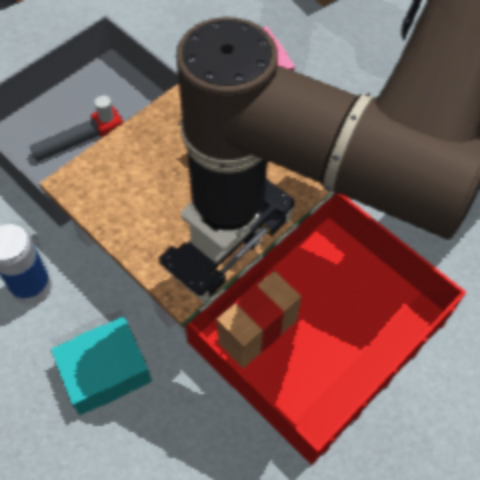

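The carton has dropped into the red tote, at crop (260,315). I'll back off, lift, and check that it has settled.

Emit:
{"fn": "apply_moves", "kwargs": {"targets": [[1,0.01,0,0,0,0,0],[1,0.01,0,0,0,0,0],[1,0,0,-0.02,0,0,0],[1,0,0,-0.02,0,0,0],[1,0,0,-0.02,0,0,0],[1,0,0,-0.02,0,0,0],[1,0,0,-0.02,0,0,0],[1,0.03,0,0,0,0,0],[1,0.03,0,0,0,0,0],[1,0.03,0,0,0,0,0],[1,0.03,0,0,0,0,0],[1,0.03,0,0,0,0,0],[1,0.03,0,0,0,0,0],[1,0.03,0,0,0,0,0],[1,0.03,0,0,0,0,0],[1,0.03,0,0,0,0,0],[1,0.03,0,0,0,0,0],[1,0,0,0,0,0,0],[1,0,0,0,0,0,0]]}}

```text
time_s: 8.47
tcp_pos: [0.6646, -0.2154, 0.2614]
eef_rot: [179.9, 0.0, -76.6]
contact_force: [0.2, 0.2, 0.3]
gripper_width: 0.0877
gripper_force: 0.0
```

Run:
```python
from h import *
c=snap('scene','s4');d=snap('top','t4'); s=get_state();print(s['tcp_pos'],s['qd'].round(2))
p=world(c);O=np.array([.547,-.071]);t=np.radians(10.4)
q=(p[...,:2]-O)@np.array([[np.cos(t),-np.sin(t)],[np.sin(t),np.cos(t)]])
m=(q[...,1]>.18)&(q[...,1]<.41)&(abs(q[...,0])<.15)&(p[...,2]>.03)
print('carton shelf-frame',q[m].min(0),q[m].max(0),'zmax',np.percentile(p[m][:,2],98))
f=np.hstack([cv2.imread('pics/s4.png')[80:320,110:370],cv2.imread('pics/t4.png')[80:320,115:495]]);cv2.imwrite('pics/s4c.png',cv2.resize(f,None,fx=1.25,fy=1.25))
```

```text
[ 0.66470722 -0.21313333  0.26203352] [ 1.35 -0.68 -0.29  0.07  0.02 -0.09]
carton shelf-frame [0.01206701 0.19329977] [0.13409145 0.25779103] zmax 0.10395943937204821
```

View pics/s4c.png

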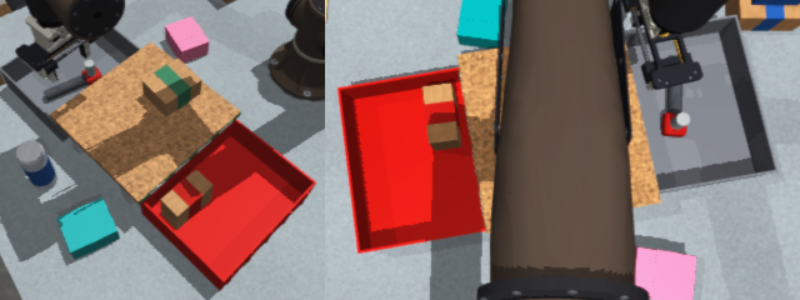

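The carton lies on its side in the red tote: top at 0.10 m, so its centre is at about 0.053 m, well inside the walls. The tote corners are at their original pixels, the green carton and rod end haven't moved, and the arm is clear.

```bash
python3 -c "
from plant import *
print(close_job())"
```

```text
the job is handed in; nothing more can be done
None
```

I pushed the red-banded carton off the shelf's left (+y) edge and it is lying at rest inside the red tote; the green-banded carton, both totes and the rod end showed no visible movement, and the job is handed in (no verdict was returned).

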